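# Seal the canister with its nested lids and take the outer lid off again

## Task

Lift the nested pair of lids together by the steel knob, lower the pair into the mouth of the open white canister until the inner lid is fully seated, and press the knob all the way down to seal it, with the outer lid still on. Then lift the wooden outer lid off alone, for washing, leaving the inner lid seated and the knob down, and finish while still holding the outer lid level in the gripper, a hand's breadth higher than the knob. Leave the canister standing about where it is and do not disturb the other things.

Things in the scene. Friction and masses are not known exactly. Their poses are not given: they have to be found in the camera images.
- canister: Open white stoneware canister, round, 76 mm outer diameter, 60 mm high, 0.9 kg, loose. Origin at the centre of its underside, z up. Its round mouth is 50 mm in diameter. It may stand left or right of the middle, the lids on the other side. Wall cabinets hang 0.46 m above the worktop behind about x = 0.62 m: a raised wrist must keep in front of them.
- canister_rim (a point): Centre of the canister's mouth at the height of its rim, 60 mm above its underside; z up.
- inner_lid: Inner lid, loose, 0.17 kg with knob, standing on its plug. Origin at the centre of the plug's underside, z up. Dark plug 46 mm diameter, 14 mm high (foot tapers to 38 mm over the lowest 5 mm); steel flange 58 mm diameter, 14 to 19 mm above the origin, rests on the canister's rim when seated; boss 38 mm diameter, 19 to 27 mm, centres the outer lid.
- inner_flange (a point): Centre of the underside of the inner lid's flange, 14 mm above the inner lid's origin: seated, it coincides with canister_rim.
- seal_knob (a joint): Travel of the steel knob, m: 0 = fully up, 0.012 = fully down. Upright cylinder, 22 mm diameter, rising from the inner lid through the outer lid's hole to 32 mm above the outer lid's top when up, 20 mm when down. Slides stiffly (5 N), no spring, stays where pushed; starts 0 to 3 mm down. Gripped and lifted it carries both lids.
- knob_top (a point): Centre of the knob's flat top: 77 mm above the inner lid's origin when up, 65 mm when down.
- outer_lid: Outer lid: light wooden round cap, 64 mm outer diameter (60 at the top edge), 26 mm high, 0.10 kg, loose, resting on the inner lid's flange. Origin at the centre of its underside, 19 mm above the inner lid's origin when nested; z up. Recess (42 mm) and top hole (36 mm) clear boss and knob, so it lifts straight off, gripped across its outside.
- outer_top (a point): Centre of the outer lid's top face, 26 mm above its underside.
- capsule_1: Bystander: coffee capsule between the work places, 39 mm wide, 24 mm high; leave it alone.
- capsule_2: Bystander: coffee capsule, nearer the robot, 39 mm wide, 24 mm high; leave it alone.
- capsule_3: Bystander: coffee capsule on the right, 39 mm wide, 24 mm high; leave it alone.
- espresso_cup: Bystander: white espresso cup, 58 x 85 x 56 mm; leave it alone.
- coffee_spoon: Bystander: teaspoon, 137 x 28 x 13 mm; leave it alone.
- salt: Bystander: salt shaker, 44 x 44 x 90 mm; leave it alone.
- kitchen_timer: Bystander: round kitchen timer, 61 x 61 x 53 mm; leave it alone.
Mind the look-alikes: they are no part of the job. Of the things shaped like the outer_lid, the wooden one is meant. What is shaped like the canister but purple is not meant.

How it is judged:
By the outcome, as a careful person would: the job done as asked, in the order asked, and still so for the second after the job is handed in, while the arm keeps its last pose, push and grip.
It also fails if it takes over 64 s, if anything falls off the work surface, if the arm or the gripper's body presses on something with over 40 N, if the wrist force passes 120 N, or if a joint passes its speed limit or range.

## Robot

A 7-joint arm with a two-finger parallel gripper is mounted at the origin on a cart in front of the work surface, level with it; the furniture and walls round the work are solid. World frame = base frame: x ahead of the robot, y to its left, z up, the work surface at z = 0. Lengths are in mm, angles in rad, forces in N, time in s.
With the tool pointing down it reaches from about 400 to 875 mm from the base axis. Payload 6.5 kg.
Tool frame: the origin (TCP) lies midway between the tips of the shut fingers; the grasp point (between the pads) lies 19 mm behind it; z points along the fingers, y is the line along which they close (so a half turn about z gives the same grasp; the last joint's range is limited). The gripper opens to 85 mm and grips with 20 to 120 N. Pads are 22 mm wide; open, the fingers measure 114 mm over their backs; the gripper's body (76 mm by 85 mm) begins 54 mm behind the grasp point. The pads swing forward as they close: fully open they stand 13 mm farther back than shut.
Start: joints at [-1.282, 0.536, -0.004, 1.538, 0.003, 1.067, -0.071], TCP at [225.807, 609.509, 231.29] pointing down, gripper open.
Joint ranges: [-2.7, 2.7], [-0.37, 2.16], [-1.27, 1.26], [0.24, 2.4], [-1.31, 4.45], [0.19, 1.91], [-2.76, 2.76]. Speed limits (rad/s): [2.39, 2.39, 3.14, 3.14, 3.14, 3.14, 3.14].

## Interface

Orientations are given as a unit quaternion [x, y, z, w].
In Python, from station import env gives the robot as it stands.
- The arm moves only by the shell command python3 -m inch 'ROWS' [FORCE]. ROWS is JSON, a list that holds one entry, the list of rows, each a list of 7 numbers: the turn, a rotation vector about the tool's x, y, z in rad, then the shift along the tool's x, y, z in mm, then the finger opening in mm, from 0 to 85.4. A call has 1 to 5 rows; each row is the pose to reach, as a shift and turn from the pose commanded when the call began, along the tool's axes at that moment; what a row does not reach only later rows make up. A row lasts 1/8 s, in which the tool goes at most 62.5 mm and 10.7 degrees, less where a joint would pass 70% of its speed; a pose out of reach is approached as far as the arm can. A call with a gripper value outside its range is refused whole. The fingers move at their own pace and stop on an object; FORCE is the grip in N (left out, the last holds). Time passes only in rows, so rows that repeat a pose let the fingers close. It gives the time, the measured TCP pose, the force, the opening and the grip force at its end, in the units of the state.
- env.get_obs(): the state, without advancing time (a new reading comes with each control period).
- env.capture(name): name is "side" or "top" or "wrist"; returns the picture (384x512x3 uint8, blue, green, red); there is no depth.
- env.camera_model(name): a dict with "fx", "fy", "cx", "cy" (pixels), "k1" (the pictures are not rectified: a ray, as slopes to the right and down, at radius r is drawn at 1 + k1 r^2 times it, then the intrinsics apply), "eye" and "orientation" of the camera in the world. Camera axes: x right, y down, z forward; pixel columns grow to the right and rows downward; lengths in mm; the calibration is good to about 2 mm. A picture is of the moment at which its call begins: read the wrist's pose just before it. camera_model takes no time and is no camera call; for the wrist camera it gives the pose at the moment of the call.
- env.close_job(): hands the job in; it is judged then, once.
Trained networks look in the newest picture that a camera, given by its name, has taken for a name from the list of things; names that differ only in an ending like _2 or _b are one class to them, and where a whole thing is asked for, a point or a joint stands for the part that bears it (a point fixed in the world has none). Each returns a list of dicts, best first, with "score" (0 to 1); they miss things now and then, are a little off and sometimes report something else, mostly with a low value. They report only what shows in the picture. A call takes as long as a camera call. They do not tell look-alikes from the thing itself.
- env.masks_of(camera, query): "mask" (384x512 bool, what is visible of it) and "centre" ([column, row] in pixels, amid what is visible of it).
The state is a dict: "time_s": time; "joints": joint angles; "qd": joint speeds; "tau": joint torques, N m; "tcp_pos": TCP position; "tool_rot": TCP orientation; "contact_force": force on the tool from outside, world axes, zero at the start; "ft_torque": the same for the moment, N m; "gripper_width": opening from 0.0 (shut) to 1.0 (fully open); "gripper_force": force on a finger pad.
Only numpy, scipy, OpenCV 4.12 (cv2) and the standard library are available. Lean on these libraries where they do the work, as an engineer would, in place of code of your own. Each camera call takes 0.05 s, during which the arm holds its last target. There are 200 camera calls.

## Working session

There is one attempt and no reset: what is moved stays moved. The work goes in short steps, Python scripts to look and compute and a shell command to move; the robot and the scene stay as the last step left them, time stands still between calls to the robot, and variables do not carry over. Pictures are saved under pics/ and viewed, at most 12 in all, crops included, and the job is handed in when it is done.

```bash
ls; mkdir -p pics; cat > h.py <<'E'
import numpy as np, cv2
from scipy.spatial.transform import Rotation as R
from station import env
def ray(cam,px,m=None):
    m=m or env.camera_model(cam)
    K=np.array([[m['fx'],0,m['cx']],[0,m['fy'],m['cy']],[0,0,1.]])
    p=cv2.undistortPoints(np.array([[px]],float),K,np.array([m['k1'],0,0,0.]))[0,0]
    d=R.from_quat(m['orientation']).apply([p[0],p[1],1.])
    return np.array(m['eye'],float),d/np.linalg.norm(d)
def atz(cam,px,z,m=None):
    e,d=ray(cam,px,m); return e+d*(z-e[2])/d[2]
def proj(cam,P,m=None):
    m=m or env.camera_model(cam)
    c=R.from_quat(m['orientation']).inv().apply(np.atleast_2d(P)-np.array(m['eye']))
    s=c[:,:2]/c[:,2:]; s=s*(1+m['k1']*(s**2).sum(1,keepdims=True))
    return s*[m['fx'],m['fy']]+[m['cx'],m['cy']]
E
python3 - <<'E'
from h import *
np.set_printoptions(precision=3,suppress=True)
o=env.get_obs();print(o)
ims=[]
for c in("top","side"):
    ims.append(env.capture(c)); m=env.camera_model(c);print(c,m)
    for q in("canister","outer_lid","inner_lid","seal_knob"):
        for r in env.masks_of(c,q)[:4]:
            ys,xs=np.nonzero(r['mask']);print(c,q,round(r['score'],2),np.round(r['centre'],1),xs.min(),xs.max(),ys.min(),ys.max())
cv2.imwrite("pics/a.png",cv2.resize(np.vstack(ims),(400*512//341,600) if 0 else (400,600)))
for c,i in zip(("top","side"),ims): cv2.imwrite(f"pics/{c}0.png",cv2.resize(i,(800,600)))
E
```

```text
pics
{'time_s': 0.0, 'joints': array([-1.282,  0.537, -0.004,  1.539,  0.003,  1.067, -0.071]), 'qd': array([ 0.002,  0.   , -0.001,  0.001, -0.001,  0.002, -0.001]), 'tau': array([  0.001, -58.34 ,   1.049, -25.912,   0.012,   0.01 ,   0.   ]), 'tcp_pos': array([225.62 , 608.884, 230.366]), 'tool_rot': array([ 0.176,  0.984, -0.001, -0.   ]), 'contact_force': array([0.379, 0.365, 0.243]), 'ft_torque': array([-0.006, -0.012,  0.015]), 'gripper_force': 0.0, 'gripper_width': 0.996746995130988}
top {'fx': 410.38005635415607, 'fy': 410.38005635415607, 'cx': 250.42262015532376, 'cy': 190.08563891528328, 'k1': -0.027213146942758847, 'eye': array([ 288.052, -111.935, 1558.799]), 'orientation': array([-0.695,  0.714, -0.058,  0.05 ])}
top canister 0.7 [392.2 224.9] 384 406 215 233
top canister 0.6 [277.9 217.1] 267 287 208 228
top outer_lid 0.54 [186.5 222.5] 174 192 209 226
top outer_lid 0.5 [151.3 220.1] 143 160 205 222
top seal_knob 0.65 [279.8 216.9] 267 287 209 228
side {'fx': 362.7736548214438, 'fy': 362.7736548214438, 'cx': 260.54158182610047, 'cy': 190.22228515236583, 'k1': -0.08228483145295137, 'eye': array([-330.964, -700.622, 1420.03 ]), 'orientation': array([ 0.831, -0.459,  0.144, -0.279])}
side canister 0.78 [264.3 217. ] 259 275 207 226
side canister 0.54 [354.  269.7] 343 363 259 281
side outer_lid 0.66 [210.1 183.5] 202 213 179 190
side outer_lid 0.5 [192.3 170.7] 185 197 166 176
side inner_lid 0.43 [191.4 166.5] 189 192 164 170
```

View pics/top0.png

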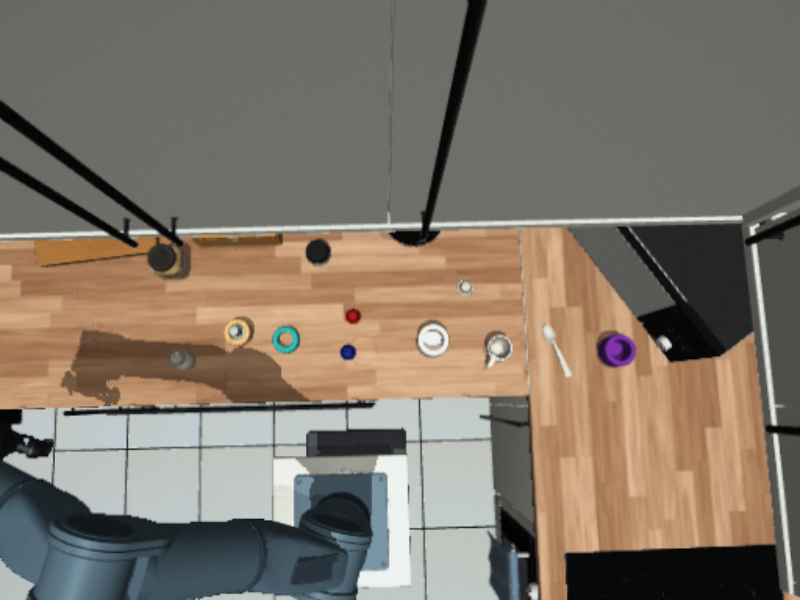

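View pics/side0.png

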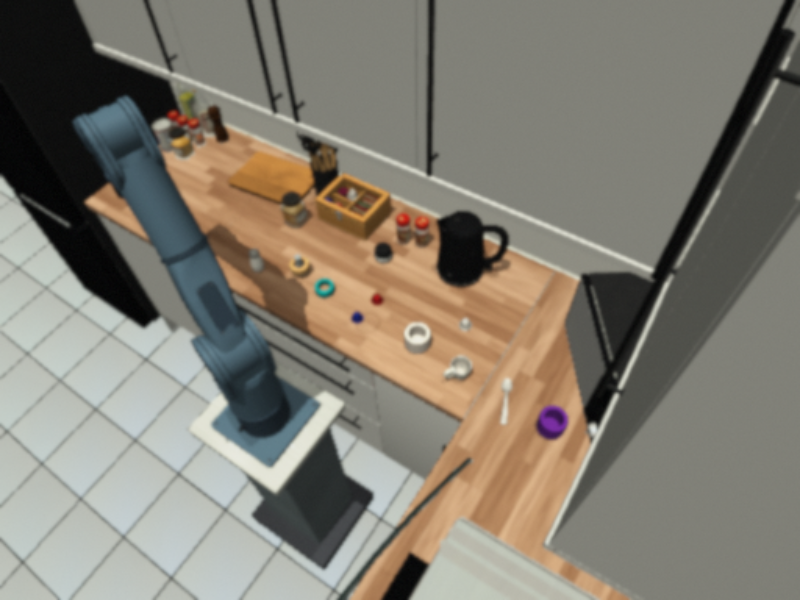

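The top view (800x600 picture) shows the wooden lid pair with knob at (237,332), with the teal look-alike ring at (286,340). The white canister is at (433,340) and the purple one, not meant, at (618,350). The side view agrees.

```bash
python3 - <<'E'
from h import *
np.set_printoptions(precision=1,suppress=True)
s=.64
for n,p,z in(("lid",(237,332),45),("teal",(286,340),20),("can",(433,340),60),("cap r",(353,316),20),("cap b",(348,352),20),("salt",(181,359),85),("cup",(499,346),50),("timer",(318,251),50)):
    print(n,atz("top",(p[0]*s,p[1]*s),z))
for n,p,z in(("lid",(299,266),45),("can",(418,332),60),("teal",(324,288),20)):
    print(n,atz("side",(p[0]*s,p[1]*s),z))
o=env.get_obs();print(R.from_quat(o['tool_rot']).as_matrix())
m=env.camera_model("wrist");print(m);print(R.from_quat(m['orientation']).as_matrix())
E
```

```text
lid [447.4 234.3  45. ]
teal [427.7 122.2  20. ]
can [ 414.9 -227.8   60. ]
cap r [481.5 -39.7  20. ]
cap b [395.  -26.1  20. ]
salt [384.4 353.2  85. ]
cup [ 397.3 -383.9   50. ]
timer [637.5  40.1  50. ]
lid [440.  226.4  45. ]
can [ 419.6 -230.9   60. ]
teal [425.4 119.1  20. ]
[[-0.9  0.3 -0. ]
 [ 0.3  0.9 -0. ]
 [-0.  -0.  -1. ]]
{'fx': 278.8569062227384, 'fy': 278.8569062227384, 'cx': 257.4541936407052, 'cy': 190.95290291725578, 'k1': -0.010256132324905406, 'eye': array([150.2, 637.3, 373.6]), 'orientation': array([0.8, 0.6, 0.1, 0.1])}
[[ 0.3  0.9  0.3]
 [ 0.9 -0.3 -0.1]
 [ 0.   0.3 -0.9]]
```

```bash
python3 -m inch '[[[0,0,0,-60,-50,0,85],[0,0,0,-110,-92,0,85],[0,0,0,-160,-133,0,85],[0,0,0,-210,-175,0,85],[0,0,0,-255,-213,0,85]]]'; python3 -m inch '[[[0,0,0,-40,-33,0,85],[0,0,0,-65,-54,0,85],[0,0,0,-80,-67,0,85],[0,0,0,-80,-67,0,85],[0,0,0,-80,-67,0,85]]]'
cat >> h.py <<'E'
def look(cam,qs,save=None,n=3):
    m=env.camera_model(cam); im=env.capture(cam); out={}
    for q in qs:
        out[q]=env.masks_of(cam,q)[:n]
        for r in out[q]:
            ys,xs=np.nonzero(r['mask']);print(cam,q,round(r['score'],2),np.round(r['centre'],1),xs.min(),xs.max(),ys.min(),ys.max())
    if save: cv2.imwrite(save,im)
    return m,im,out
E
python3 - <<'E'
from h import *
np.set_printoptions(precision=2,suppress=True)
o=env.get_obs();print(o['tcp_pos'],o['tool_rot'],o['joints'])
m,im,out=look("wrist",("outer_lid","inner_lid","knob_top"),"pics/w1.png")
print(m['eye'],proj("wrist",[[444,230,45]]))
E
```

```text
time_s: 1.12
tcp_pos: [382.2, 336.6, 231.7]
tool_rot: [0.176, 0.984, 0.0, 0.0]
contact_force: [0.4, -0.5, -0.7]
gripper_width: 0.998
gripper_force: 0.0
time_s: 1.75
tcp_pos: [432.4, 248.9, 231.3]
tool_rot: [0.176, 0.984, 0.0, -0.0]
contact_force: [0.0, -0.7, 0.0]
gripper_width: 0.998
gripper_force: 0.0
[432.41 248.9  231.35] [ 0.18  0.98  0.   -0.  ] [-0.71  0.28  0.12  1.94 -0.04  0.93  0.64]
wrist outer_lid 0.95 [175. 181.] 147 195 167 215
wrist outer_lid 0.88 [253.7 167.6] 229 278 156 205
wrist inner_lid 0.64 [253.3 180.1] 239 268 169 199
wrist inner_lid 0.36 [254.1 187.3] 244 262 173 199
wrist knob_top 0.62 [251.2 185.9] 244 262 173 199
wrist knob_top 0.24 [345.5  92.2] 319 369 76 114
[356.83 276.55 373.78] [[246.29 182.1 ]]
```

View pics/w1.png

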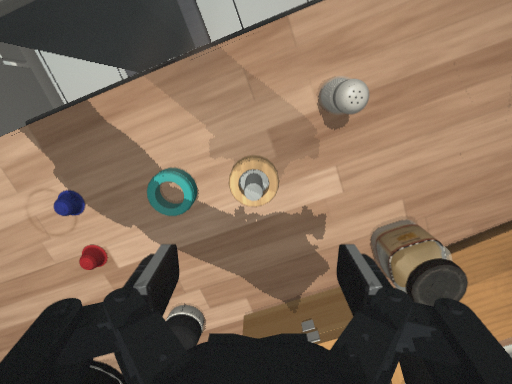

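Wrist picture: the wooden lid is at about (254,181), its knob top near (254,190). The teal ring is at (172,191), the salt at (345,95) and the capsules at far left.

```bash
cat >> h.py <<'E'
from scipy.optimize import least_squares
T=np.linspace(0,2*np.pi,72)
def circ(x,y,z,d): return np.c_[x+d/2*np.cos(T),y+d/2*np.sin(T),0*T+z]
def mid(box): return np.array([(box[0]+box[1]+1)/2,(box[2]+box[3]+1)/2,(box[1]-box[0]+1),(box[3]-box[2]+1)])
def fit(cam,m,box,rings,x0):
    """rings: list of (z,d); box = xmin,xmax,ymin,ymax (pixels inclusive)"""
    def f(p):
        q=proj(cam,np.vstack([circ(p[0],p[1],z,d) for z,d in rings]),m)
        a,b=q.min(0),q.max(0); c=mid(box)-.5*np.array([1,1,0,0])
        return np.r_[(a+b)/2-c[:2],.3*((b-a)-c[2:])]
    r=least_squares(f,x0); return r.x,r.fun
def bbox(mask):
    ys,xs=np.nonzero(mask); return xs.min(),xs.max(),ys.min(),ys.max()
E
python3 - <<'E'
from h import *
np.set_printoptions(precision=2,suppress=True)
m,im,out=look("wrist",("outer_lid",))
for r in out["outer_lid"]: print(fit("wrist",m,bbox(r['mask']),[(45,60),(35,64),(19,64)],[444,230]))
hsv=cv2.cvtColor(im,cv2.COLOR_BGR2HSV)
print(fit("wrist",m,(244,262,173,199),[(75,22),(45,22)],[444,230]))
cv2.imwrite("pics/w2.png",cv2.resize(im[145:220,215:295],None,fx=7,fy=7,interpolation=cv2.INTER_NEAREST))
E
```

```text
wrist outer_lid 0.7 [254.1 168. ] 229 278 155 205
wrist outer_lid 0.61 [178.6 186. ] 146 196 167 215
(array([448.73, 237.56]), array([0.  , 0.01, 0.18, 0.43]))
(array([425.73, 132.52]), array([0.02, 0.03, 0.9 , 0.86]))
(array([446.82, 238.2 ]), array([-0.  ,  0.01,  0.16, -0.47]))
```

View pics/w2.png

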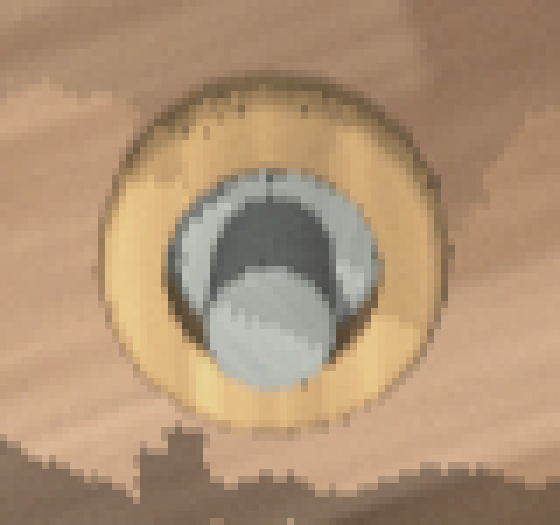

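The crop shows the wooden ring with the knob standing up through it and the knob top centred at about (253.3,191.3). I'll move closer and re-measure.

```bash
python3 -m inch '[[[0,0,0,-10,-3,45,85],[0,0,0,-18,-5,85,85],[0,0,0,-18,-5,90,85],[0,0,0,-18,-5,90,85]]]'
python3 - <<'E'
from h import *
np.set_printoptions(precision=2,suppress=True)
print(env.get_obs()['tcp_pos'])
m,im,out=look("wrist",("outer_lid","knob_top"),"pics/w3.png")
for r in out["outer_lid"]: print(fit("wrist",m,bbox(r['mask']),[(45,60),(35,64),(19,64)],[444,230]))
for r in out["knob_top"]: print(fit("wrist",m,bbox(r['mask']),[(75,22),(45,22)],[444,230]))
E
```

```text
time_s: 2.55
tcp_pos: [448.2, 237.4, 142.0]
tool_rot: [0.176, 0.984, 0.0, 0.0]
contact_force: [0.2, -0.3, 0.5]
gripper_width: 0.997
gripper_force: 0.0
[448.2  237.43 142.  ]
wrist outer_lid 0.83 [155.8 192.7] 116 184 170 232
wrist outer_lid 0.8 [253.5 170.2] 224 291 153 223
wrist knob_top 0.56 [255.3 198.6] 245 271 178 216
wrist knob_top 0.45 [260.5 171.5] 224 291 153 222
(array([425.89, 135.77]), array([0.04, 0.08, 1.56, 1.96]))
(array([449.31, 237.14]), array([-0.  , -0.  ,  0.01, -0.16]))
(array([447.28, 238.25]), array([-0.  ,  0.01,  0.13, -0.87]))
(array([439.18, 240.82]), array([ -0.  ,   0.03, -12.07, -10.31]))
```

View pics/w3.png

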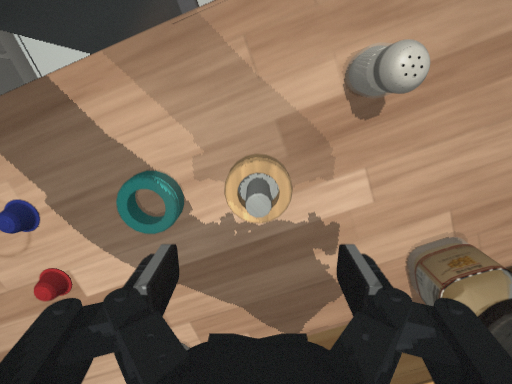

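The picture shows the wooden lid centred at about (258,188), its knob top at (258,205), between the open fingers. The position agrees, so I descend and grip.

```bash
python3 -m inch '[[[0,0,0,0,0,40,85],[0,0,0,0,0,75,85],[0,0,0,0,0,90,85],[0,0,0,0,0,90,85],[0,0,0,0,0,90,40]]]' 50; python3 -m inch '[[[0,0,0,0,0,0,15],[0,0,0,0,0,0,15],[0,0,0,0,0,0,15],[0,0,0,0,0,0,15],[0,0,0,0,0,0,15]]]' 50
python3 - <<'E'
from h import *
print(env.get_obs())
m,im,o=look("wrist",("outer_lid","knob_top"),"pics/w4.png")
E
```

```text
time_s: 3.32
tcp_pos: [449.1, 237.4, 52.6]
tool_rot: [0.176, 0.984, 0.001, 0.001]
contact_force: [-0.5, 0.6, 0.7]
gripper_width: 0.811
gripper_force: 0.0
time_s: 3.95
tcp_pos: [448.5, 237.2, 51.7]
tool_rot: [0.176, 0.984, 0.0, 0.0]
contact_force: [-0.6, 1.3, 5.1]
gripper_width: 0.237
gripper_force: 49.0
{'time_s': 3.95, 'joints': array([-0.64609107,  0.58217855,  0.08948091,  2.02785686, -0.09674655,
        0.53435124,  0.72814059]), 'qd': array([-0.00047657,  0.00223474,  0.0020863 , -0.00113493,  0.00053624,
       -0.00356058, -0.00087505]), 'tau': array([ 3.66669958e-01, -4.71539605e+01,  2.73958102e+00, -1.36792758e+01,
        1.10459374e-01,  8.86726356e-02,  2.07877398e-03]), 'tcp_pos': array([448.50813735, 237.19878505,  51.65724497]), 'tool_rot': array([1.76391605e-01, 9.84319918e-01, 3.94949416e-04, 3.81319257e-04]), 'contact_force': array([-0.64848867,  1.27180598,  5.11642784]), 'ft_torque': array([0.13735015, 0.0156233 , 0.00247797]), 'gripper_force': 49.00871515274048, 'gripper_width': 0.23679924518089268}
wrist outer_lid 0.83 [ 97.3 251.5] 53 155 199 290
wrist outer_lid 0.66 [258.1 205.8] 207 308 179 249
wrist knob_top 0.87 [256.6 253.6] 237 278 215 287
```

```bash
python3 -m inch '[[[0,0,0,0,0,-8,15],[0,0,0,0,0,-25,15],[0,0,0,0,0,-55,15],[0,0,0,0,0,-90,15],[0,0,0,0,0,-120,15]]]'; python3 -m inch '[[[0,0,0,0,0,-20,15],[0,0,0,-5,-20,-30,15],[0,0,0,-17,-60,-30,15],[0,0,0,-28,-100,-30,15],[0,0,0,-39,-140,-30,15]]]'
python3 -m inch '[[[0,0,0,-11,-40,0,15],[0,0,0,-22,-80,0,15],[0,0,0,-33,-120,0,15],[0,0,0,-44,-160,0,15],[0,0,0,-53,-190,0,15]]]'
python3 -m inch '[[[0,0,0,-5,-18,0,15],[0,0,0,-8,-28,0,15],[0,0,0,-9,-34,0,15],[0,0,0,-9,-34,0,15],[0,0,0,-9,-34,0,15]]]'
python3 - <<'E'
from h import *
np.set_printoptions(precision=2,suppress=True)
print(env.get_obs()['tcp_pos'],env.get_obs()['contact_force'])
m,im,o=look("wrist",("canister","outer_lid","knob_top"),"pics/w5.png")
print(proj("wrist",[[417,-229,60]]))
for r in o["canister"]: print(fit("wrist",m,bbox(r['mask']),[(60,76),(0,76)],[417,-229]))
E
```

```text
time_s: 4.72
tcp_pos: [447.8, 236.5, 173.2]
tool_rot: [0.177, 0.984, 0.0, 0.0]
contact_force: [0.1, 0.4, -3.4]
gripper_width: 0.236
gripper_force: 49.1
time_s: 5.35
tcp_pos: [434.6, 89.1, 201.2]
tool_rot: [0.177, 0.984, -0.0, -0.001]
contact_force: [1.4, -0.6, -3.6]
gripper_width: 0.241
gripper_force: 49.3
time_s: 5.98
tcp_pos: [417.5, -107.3, 201.2]
tool_rot: [0.178, 0.984, -0.0, -0.001]
contact_force: [-0.0, 0.7, -4.1]
gripper_width: 0.238
gripper_force: 49.4
time_s: 6.6
tcp_pos: [416.4, -138.9, 201.2]
tool_rot: [0.176, 0.984, 0.0, -0.0]
contact_force: [-0.4, -0.3, -2.6]
gripper_width: 0.239
gripper_force: 49.4
[ 416.37 -138.86  201.25] [-0.41 -0.34 -2.62]
wrist canister 0.92 [189.3 197.6] 149 222 163 234
wrist canister 0.29 [254.8 252.8] 238 278 215 286
wrist outer_lid 0.81 [472.5  97.9] 445 511 70 130
wrist outer_lid 0.62 [262.2 207.1] 210 312 178 253
wrist outer_lid 0.17 [ 14.8 266.1] 0 25 255 277
wrist knob_top 0.84 [256.7 253.2] 237 278 214 287
[[180.46 206.46]]
(array([ 416.99, -226.23]), array([0.03, 0.01, 0.62, 1.49]))
(array([ 511.96, -173.38]), array([0.  , 0.2 , 7.16, 1.47]))
```

View pics/w5.png

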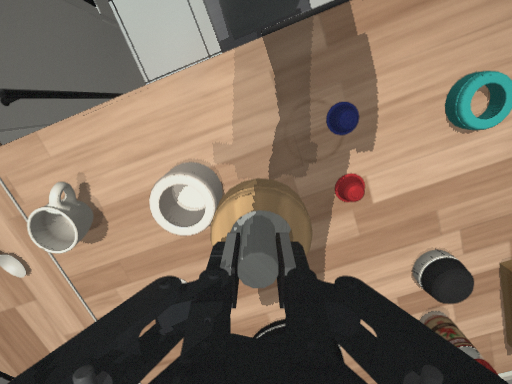

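The pair hangs from the gripper and blocks (210-312, 178-287). The white canister's rim is centred at about (183,203), and the cup at left is clear of it. I'll overlay the predicted geometry.

```bash
python3 - <<'E'
from h import *
np.set_printoptions(precision=2,suppress=True)
m,im,o=look("wrist",("canister",))
t=env.get_obs()['tcp_pos']; s=6; c0,r0=145,155
big=cv2.resize(im[r0:r0+135-35,c0:c0+133],None,fx=s,fy=s,interpolation=cv2.INTER_CUBIC)
def draw(P,col):
    q=proj("wrist",P,m); cv2.polylines(big,[np.int32((q-[c0,r0]+.5)*s)],True,col,1)
b,_=fit("wrist",m,bbox(o["canister"][0]['mask']),[(60,76),(0,76)],[417,-226]);print(b)
for z,d in((60,76),(60,50)): draw(circ(*b,z,d),(0,0,255))
# held pair: lid top 45 when tcp was 51.7
dz=t[2]-51.7
for z,d in((45+dz,60),(75+dz,22),(35+dz,64)): draw(circ(t[0],t[1],z,d),(255,0,0))
cv2.imwrite("pics/w6.png",big)
E
```

```text
wrist canister 0.64 [189.6 197.1] 149 222 162 234
[ 416.5  -226.32]
```

View pics/w6.png

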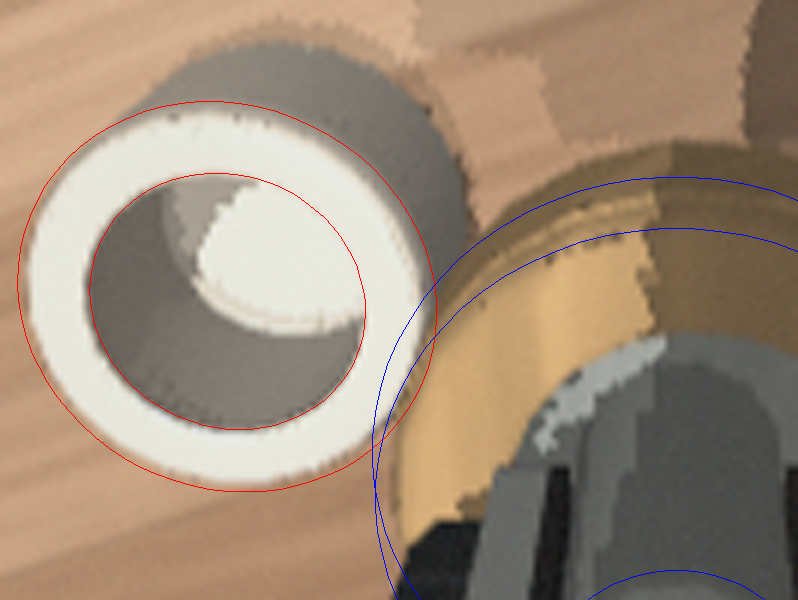

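The mouth circle matches well, giving a canister centre of (416.5,-226.3). The lid's left edge sits about 3.6 px right of the prediction, so the loose outer lid has play of about 2 mm. Next I check where the knob sits in the grasp.

```bash
python3 - <<'E'
from h import *
np.set_printoptions(precision=2,suppress=True)
t=env.get_obs()['tcp_pos'];m,im,o=look("wrist",("knob_top",),n=1)
b=bbox(o["knob_top"][0]['mask'])
def f(p):
    q=proj("wrist",circ(p[0],p[1],p[2],22),m)
    return [q[:,0].min()-b[0]+.5,q[:,0].max()-b[1]-.5,q[:,1].max()-b[3]-.5]
p=least_squares(f,[t[0],t[1],t[2]+23]).x; print(p-t)
tr=R.from_quat(env.get_obs()['tool_rot']).as_matrix();print("in tool axes",tr.T@(p-t))
for dz in(16,20,23,25):
    r=least_squares(lambda v:[f([v[0],v[1],t[2]+dz])[2],sum(f([v[0],v[1],t[2]+dz])[:2])],t[:2]).x
    print(dz,tr.T@(np.r_[r,t[2]]-t))
s=5;cv2.imwrite("pics/w7.png",cv2.resize(im[195:300,200:320],None,fx=s,fy=s,interpolation=cv2.INTER_CUBIC))
E
```

```text
wrist knob_top 0.96 [253.8 251.9] 238 277 215 287
[ 8.91 -3.34 10.81]
in tool axes [ -9.52  -0.04 -10.81]
16 [-5.53 -0.05 -0.  ]
20 [-2.46 -0.05 -0.  ]
23 [-0.15 -0.06 -0.  ]
25 [ 1.38 -0.06  0.  ]
```

View pics/w7.png

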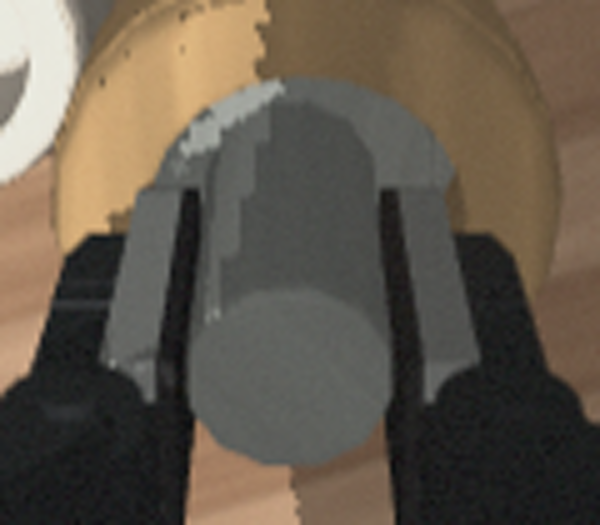

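```bash
python3 - <<'E'
from h import *
np.set_printoptions(precision=2,suppress=True)
t=env.get_obs()['tcp_pos'];m=env.camera_model("wrist")
tr=R.from_quat(env.get_obs()['tool_rot']).as_matrix()
e=np.array([200+188/5,200+390/5,195+288/5,195+466/5])-.5
def f(p):
    q=proj("wrist",circ(*p,22),m)
    return np.array([q[:,0].min(),q[:,0].max(),q[:,1].min(),q[:,1].max()])-e
r=least_squares(f,[t[0],t[1],t[2]+20]);print(tr.T@(r.x-t),r.fun)
for z in(25,23,18,12): 
    r=least_squares(lambda v:f([v[0],v[1],t[2]+z]),t[:2]);print(z,tr.T@(np.r_[r.x,t[2]]-t),r.fun)
# pixel heights of pad tips / tcp
print(proj("wrist",[t, t+tr[:,1]*11, t-tr[:,1]*11, t-tr[:,2]*23],m))
q=proj("wrist",circ(t[0],t[1],t[2]-7,36),m);print("hole",q.min(0),q.max(0))
q=np.vstack([proj("wrist",circ(t[0],t[1],t[2]-z,64),m) for z in(17,33)]);print("lid",q.min(0),q.max(0))
E
```

```text
[ -7.38  -0.16 -13.57] [-0.24  0.24  0.27 -0.28]
25 [ 0.29 -0.17  0.  ] [-2.22  2.22 -1.28  1.56]
23 [-1.05 -0.17 -0.  ] [-1.85  1.85 -0.99  1.21]
18 [-4.4  -0.16 -0.  ] [-0.96  0.96 -0.3   0.39]
12 [-8.43 -0.16 -0.  ] [ 0.01 -0.01  0.46 -0.51]
[[257.57 245.53]
 [276.67 245.51]
 [238.47 245.54]
 [257.63 268.68]]
hole [227.53 211.94] [287.58 265.59]
lid [207.   176.65] [308.06 275.12]
```

```bash
python3 -m inch '[[[0,0,0,-12,-30,0,15],[0,0,0,-24,-65,0,15],[0,0,0,-31,-82,0,15],[0,0,0,-31,-82,15,15],[0,0,0,-31,-82,40,15]]]'; python3 -m inch '[[[0,0,0,0,0,18,15],[0,0,0,0,0,32,15],[0,0,0,0,0,38,15],[0,0,0,0,0,38,15]]]'
python3 - <<'E'
from h import *
np.set_printoptions(precision=2,suppress=True)
t=env.get_obs()['tcp_pos'];print(t,env.get_obs()['contact_force'])
m,im,o=look("wrist",("canister",),"pics/w8.png")
E
```

```text
time_s: 7.62
tcp_pos: [417.4, -226.3, 160.5]
tool_rot: [0.176, 0.984, 0.0, 0.0]
contact_force: [-0.2, 1.2, -2.5]
gripper_width: 0.243
gripper_force: 49.8
time_s: 8.12
tcp_pos: [416.9, -227.0, 123.1]
tool_rot: [0.176, 0.984, 0.0, -0.0]
contact_force: [0.3, -0.3, -3.1]
gripper_width: 0.235
gripper_force: 49.7
[ 416.86 -226.98  123.08] [ 0.32 -0.27 -3.14]
wrist canister 0.97 [260.9 170.3] 211 303 147 206
```

View pics/w8.png

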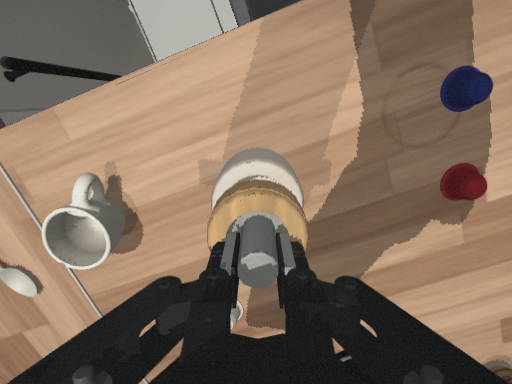

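The canister (cols 211-303, centre 257) lies centred behind and under the held pair. I lower it step by step and watch the force.

```bash
python3 -m inch '[[[0,0,0,0,0,7,15],[0,0,0,0,0,12,15],[0,0,0,0,0,15,15]]]';python3 -m inch '[[[0,0,0,0,0,3,15],[0,0,0,0,0,6,15],[0,0,0,0,0,6,15]]]'
```

```text
time_s: 8.6
tcp_pos: [416.7, -227.2, 107.9]
tool_rot: [0.176, 0.984, 0.0, -0.0]
contact_force: [-0.6, -0.1, -3.8]
gripper_width: 0.239
gripper_force: 49.7
time_s: 8.98
tcp_pos: [416.8, -227.2, 102.1]
tool_rot: [0.176, 0.984, 0.0, -0.0]
contact_force: [-0.8, 0.2, -4.2]
gripper_width: 0.24
gripper_force: 49.7
```

```bash
python3 -m inch '[[[0,0,0,0,0,2,15],[0,0,0,0,0,4,15],[0,0,0,0,0,4,15]]]';python3 -m inch '[[[0,0,0,0,0,1,15],[0,0,0,0,0,2,15],[0,0,0,0,0,2,15]]]'
```

```text
time_s: 9.35
tcp_pos: [416.8, -227.2, 98.2]
tool_rot: [0.176, 0.984, 0.0, -0.0]
contact_force: [0.1, 0.9, -2.9]
gripper_width: 0.238
gripper_force: 49.7
time_s: 9.72
tcp_pos: [416.9, -227.3, 96.2]
tool_rot: [0.176, 0.984, 0.0, -0.0]
contact_force: [-0.3, 0.7, -2.9]
gripper_width: 0.239
gripper_force: 49.7
```

```bash
python3 -m inch '[[[0,0,0,0,0,1,15],[0,0,0,0,0,2,15],[0,0,0,0,0,2,15]]]';python3 -m inch '[[[0,0,0,0,0,1,15],[0,0,0,0,0,2,15],[0,0,0,0,0,2,15]]]'
```

```text
time_s: 10.1
tcp_pos: [417.0, -227.3, 94.5]
tool_rot: [0.176, 0.984, 0.0, 0.0]
contact_force: [-1.1, 1.1, 4.6]
gripper_width: 0.239
gripper_force: 50.1
time_s: 10.48
tcp_pos: [417.0, -227.3, 92.3]
tool_rot: [0.176, 0.984, -0.0, 0.0]
contact_force: [-1.7, 1.3, 3.3]
gripper_width: 0.236
gripper_force: 50.1
```

```bash
python3 -m inch '[[[0,0,0,0,0,0,60],[0,0,0,0,0,0,60],[0,0,0,0,0,0,60],[0,0,0,0,0,-20,60],[0,0,0,0,0,-50,60]]]';python3 -m inch '[[[0,0,0,0,0,-8,0],[0,0,0,0,0,-8,0],[0,0,0,0,0,-8,0],[0,0,0,0,0,-8,0],[0,0,0,0,0,-8,0]]]'
python3 - <<'E'
from h import *
np.set_printoptions(precision=2,suppress=True)
ob=env.get_obs();print(ob['tcp_pos'],ob['gripper_width'])
m,im,o=look("wrist",("outer_lid","knob_top"),"pics/w9.png",n=1)
b=bbox(o["outer_lid"][0]['mask']);print(fit("wrist",m,b,[(91,60),(81,64),(65,64)],[417,-227]))
b=bbox(o["knob_top"][0]['mask']);print(fit("wrist",m,b,[(118,21),(91,22)],[417,-227]))
E
```

```text
time_s: 11.1
tcp_pos: [416.3, -227.0, 142.3]
tool_rot: [0.176, 0.984, 0.0, -0.001]
contact_force: [0.1, 0.1, 0.0]
gripper_width: 0.704
gripper_force: 0.0
time_s: 11.72
tcp_pos: [416.6, -227.2, 149.8]
tool_rot: [0.176, 0.984, 0.0, -0.0]
contact_force: [-0.8, 0.4, 0.5]
gripper_width: 0.0
gripper_force: 0.0
[ 416.63 -227.18  149.83] 0.0002424346735006848
wrist outer_lid 0.7 [260.2 184.7] 219 297 161 238
wrist knob_top 0.67 [254.4 211.2] 243 272 188 231
(array([ 415.55, -226.29]), array([0.  , 0.03, 0.06, 1.24]))
(array([ 412.5 , -225.63]), array([-0.  ,  0.01,  0.28, -0.72]))
```

View pics/w9.png

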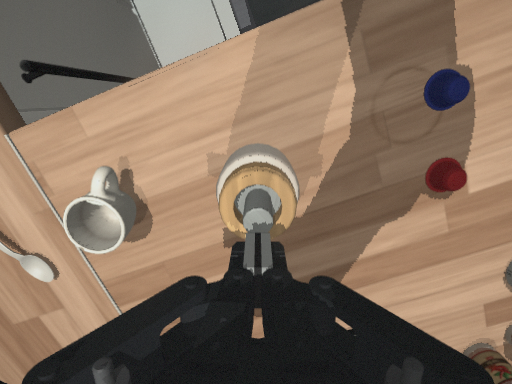

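The pair sits on the canister with the lid at (258,195). The shut fingertips are over the knob at (258,225), so I press.

```bash
python3 -m inch '[[[0,0,0,0,0,12,0],[0,0,0,0,0,24,0],[0,0,0,0,0,28,0],[0,0,0,0,0,32,0],[0,0,0,0,0,34,0]]]';python3 -m inch '[[[0,0,0,0,0,2,0],[0,0,0,0,0,3,0],[0,0,0,0,0,4,0]]]'
```

```text
time_s: 12.5
tcp_pos: [417.0, -227.4, 116.3]
tool_rot: [0.177, 0.984, -0.0, 0.0]
contact_force: [-1.0, 0.9, 5.0]
gripper_width: 0.002
gripper_force: 2.4
time_s: 12.88
tcp_pos: [417.1, -227.3, 112.5]
tool_rot: [0.176, 0.984, -0.0, 0.0]
contact_force: [-1.4, 0.9, 5.1]
gripper_width: 0.0
gripper_force: 2.4
```

```bash
python3 -m inch '[[[0,0,0,0,0,1,0],[0,0,0,0,0,2,0],[0,0,0,0,0,2,0]]]';python3 -m inch '[[[0,0,0,0,0,1,0],[0,0,0,0,0,1,0]]]'
```

```text
time_s: 13.25
tcp_pos: [417.0, -227.3, 110.2]
tool_rot: [0.176, 0.984, -0.0, 0.0]
contact_force: [-1.0, -0.6, 3.8]
gripper_width: -0.001
gripper_force: 1.6
time_s: 13.5
tcp_pos: [417.0, -227.2, 109.2]
tool_rot: [0.176, 0.984, -0.0, 0.0]
contact_force: [0.0, 0.2, 3.7]
gripper_width: -0.001
gripper_force: 1.7
```

```bash
python3 -m inch '[[[0,0,0,0,0,1,0],[0,0,0,0,0,1,0]]]';python3 -m inch '[[[0,0,0,0,0,1,0],[0,0,0,0,0,1,0]]]'
```

```text
time_s: 13.75
tcp_pos: [417.2, -227.4, 108.8]
tool_rot: [0.176, 0.984, 0.0, 0.0]
contact_force: [-2.9, 0.9, 12.4]
gripper_width: -0.001
gripper_force: 5.9
time_s: 14.0
tcp_pos: [417.4, -227.5, 108.7]
tool_rot: [0.177, 0.984, 0.0, 0.001]
contact_force: [-5.1, 3.3, 23.2]
gripper_width: -0.0
gripper_force: 11.6
```

```bash
python3 -m inch '[[[0,0,0,0,0,-10,0],[0,0,0,0,0,-40,0],[0,0,0,0,0,-60,85],[0,0,0,0,0,-60,85],[0,0,0,0,0,-60,85]]]';python3 -m inch '[[[0,0,0,0,0,0,85],[0,0,0,0,0,0,85],[0,0,0,0,0,0,85],[0,0,0,0,0,0,85]]]'
python3 - <<'E'
from h import *
np.set_printoptions(precision=2,suppress=True)
ob=env.get_obs();print(ob['tcp_pos'],ob['gripper_width'])
m,im,o=look("wrist",("outer_lid","knob_top","canister"),n=1)
b=bbox(o["outer_lid"][0]['mask']);print(fit("wrist",m,b,[(91,60),(81,64),(65,64)],[417,-227]))
b=bbox(o["knob_top"][0]['mask']);print(fit("wrist",m,b,[(111,21),(91,22)],[417,-227]),fit("wrist",m,b,[(121,21),(91,22)],[417,-227]))
c0,r0,s=200,130,6
big=cv2.resize(im[r0:r0+100,c0:c0+120],None,fx=s,fy=s,interpolation=cv2.INTER_CUBIC)
for z,d in((91,60),(111,20.5)):
    cv2.polylines(big,[np.int32((proj("wrist",circ(415.6,-226.3,z,d),m)-[c0,r0]+.5)*s)],True,(0,0,255),1)
cv2.imwrite("pics/w10.png",big)
E
```

```text
time_s: 14.62
tcp_pos: [416.5, -226.9, 166.6]
tool_rot: [0.176, 0.984, 0.0, -0.001]
contact_force: [-0.4, -0.0, 0.1]
gripper_width: 0.636
gripper_force: 0.0
time_s: 15.12
tcp_pos: [416.9, -227.2, 167.2]
tool_rot: [0.176, 0.984, -0.0, -0.0]
contact_force: [0.9, -0.6, 0.2]
gripper_width: 1.001
gripper_force: 0.0
[ 416.88 -227.25  167.2 ] 1.0011486127077291
wrist outer_lid 0.68 [259.8 176.6] 221 294 157 230
wrist knob_top 0.48 [ 42.1 252.6] 0 62 222 272
wrist canister 0.73 [261.5 154.8] 219 296 140 190
(array([ 416.45, -227.03]), array([ 0.  ,  0.01, -0.08,  0.72]))
(array([ 386.46, -420.93]), array([-0.13, -0.09, -5.78, -5.03])) (array([ 385.27, -414.73]), array([-0.1 , -0.02, -2.69, -2.94]))
```

View pics/w10.png

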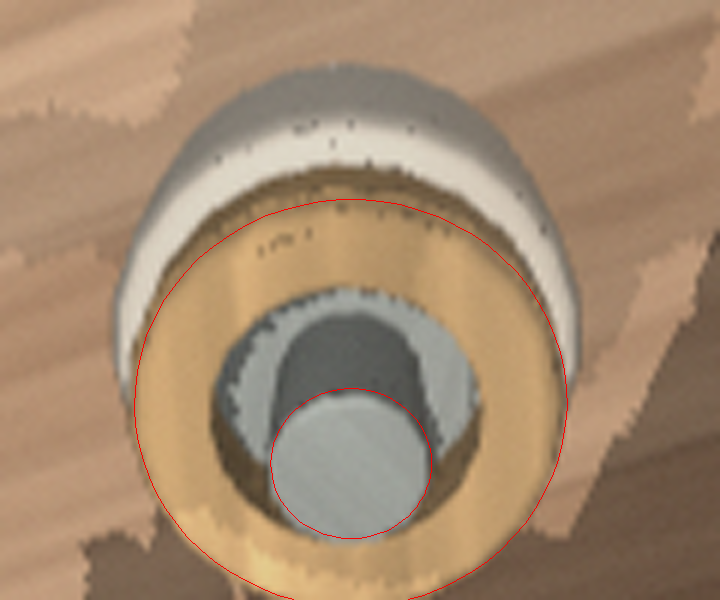

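The overlay (lid seated, knob fully down) matches the picture, with the lid under the TCP. I grip the outer lid.

```bash
python3 -m inch '[[[0,0,0,0,0,45,85],[0,0,0,0,0,75,85],[0,0,0,0,0,95,85],[0,0,0,0,0,102,85],[0,0,0,0,0,102,85]]]' 25; python3 -m inch '[[[0,0,0,0,0,0,50],[0,0,0,0,0,0,50],[0,0,0,0,0,0,50],[0,0,0,0,0,0,50]]]' 25
```

```text
time_s: 15.95
tcp_pos: [417.0, -227.3, 65.4]
tool_rot: [0.176, 0.984, 0.0, -0.0]
contact_force: [0.2, -0.2, -0.1]
gripper_width: 0.992
gripper_force: 0.0
time_s: 16.45
tcp_pos: [417.6, -227.6, 66.4]
tool_rot: [0.176, 0.984, -0.0, 0.001]
contact_force: [-2.0, 0.3, 5.6]
gripper_width: 0.73
gripper_force: 25.8
```

```bash
python3 -m inch '[[[0,0,0,0,0,-2,50],[0,0,0,0,0,-5,50],[0,0,0,0,0,-10,50],[0,0,0,0,0,-16,50]]]';  python3 -m inch '[[[0,0,0,0,0,-10,50],[0,0,0,0,0,-25,50],[0,0,0,0,0,-45,50],[0,0,0,0,0,-70,50],[0,0,0,0,0,-95,50]]]'
```

```text
time_s: 16.95
tcp_pos: [416.9, -227.2, 81.7]
tool_rot: [0.176, 0.984, 0.0, -0.0]
contact_force: [-0.1, 0.0, -1.2]
gripper_width: 0.725
gripper_force: 27.5
time_s: 17.58
tcp_pos: [416.9, -227.4, 177.9]
tool_rot: [0.177, 0.984, -0.0, 0.0]
contact_force: [-0.0, 0.1, -1.7]
gripper_width: 0.729
gripper_force: 27.6
```

```bash
python3 -m inch '[[[0,0,0,0,0,-12,50],[0,0,0,0,0,-25,50],[0,0,0,0,0,-25,50],[0,0,0,0,0,-25,50],[0,0,0,0,0,-25,50]]]'
python3 - <<'E'
from h import *
m,im,o=look("wrist",("outer_lid","inner_lid","canister"),"pics/w11.png",n=2)
cv2.imwrite("pics/w11.png",im)
E
```

```text
time_s: 18.2
tcp_pos: [416.5, -227.1, 200.6]
tool_rot: [0.176, 0.984, 0.0, -0.001]
contact_force: [-0.8, -0.6, -0.3]
gripper_width: 0.727
gripper_force: 27.6
wrist outer_lid 0.67 [260.9 273. ] 198 318 192 314
wrist inner_lid 0.72 [259.8 173.9] 231 285 153 196
wrist canister 0.7 [256.6 152. ] 223 292 137 196
wrist canister 0.63 [260.5 174.8] 231 285 153 195
```

View pics/w11.png

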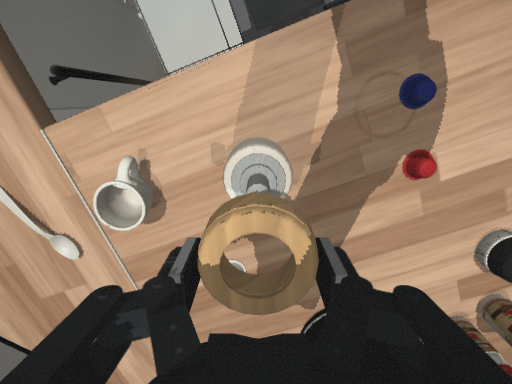

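The outer lid is held level at (258,252). Below it the inner lid is seated in the canister at (258,175), and the cup, capsules and spoon are untouched. I hand in.

```bash
python3 -c "
from station import env
print(env.close_job())"
```

```text
the job is handed in; nothing more can be done
None
```

I handed the job in at about 18 s: the inner lid is seated in the white canister with the knob pressed to its stop, and the wooden outer lid is held level about 90 mm above the knob; the hand-in returned no verdict.

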